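# Index the panel turntable by one hole

### The arm

A 7-joint arm with a two-finger parallel gripper is mounted at the origin on a cart in front of the work surface, level with it; the furniture and walls round the work are solid. World frame = base frame: x ahead of the robot, y to its left, z up, the work surface at z = 0. Lengths are in m, angles in rad, forces in N, time in s.
With the tool pointing down it reaches from about 0.35 to 0.9 m from the base axis. Payload 8.1 kg.
Tool frame: the origin (TCP) lies between the finger pads; the fingertips stand 11 mm ahead of it and the grasp point (between the pads) lies 8 mm behind it; z points along the fingers, y is the line along which they close (so a half turn about z gives the same grasp; the last joint's range is limited). The gripper opens to 92 mm and grips with 3 to 60 N. Pads are 19 mm wide; open, the fingers measure 130 mm over their backs; the gripper's body (75 mm by 190 mm) begins 47 mm behind the grasp point.
Start: joints at [1.19, 0.434, 0.025, 1.573, -0.012, 1.134, -0.075], TCP at [0.171, -0.601, 0.238] pointing down, gripper open.
Joint ranges: [-2.62, 2.62], [-0.44, 2.09], [-1.27, 1.32], [0.08, 2.57], [-1.32, 4.46], [0.12, 2], [-2.74, 2.74]. Speed limits (rad/s): [2.22, 2.22, 3.01, 3.01, 3.14, 3.14, 3.14].

### API

Orientations are given as a rotation vector (axis times angle).
In Python, from cell import observe, get_image, camera_params, sign_off gives the robot as it stands.
- The arm moves only by the shell command python3 -m pendant 'ROWS' [FORCE]. ROWS is JSON, one flat list of numbers, 7 for each row, row after row: the shift along the tool's x, y, z in m, then the turn, a rotation vector about the tool's x, y, z in rad, then the finger opening in m, from 0 to 0.0918. In form: [dx, dy, dz, rx, ry, rz, jaw, dx, dy, dz, rx, ry, rz, jaw, ...]. A call has 1 to 10 rows; each row shifts and turns the commanded pose from where the row before left it, along the tool's axes as they then stand; what a row does not reach is not made up. A row lasts 1/8 s, in which the tool goes at most 62.5 mm and 10.7 degrees, less where a joint would pass 70% of its speed; a pose out of reach is approached as far as the arm can. A call is refused whole if a number of a shift passes 0.0625 or a number of a turn 0.188, either way. A call with a gripper value outside its range is refused whole. The fingers move at their own pace and stop on an object; FORCE is the grip in N (left out, the last holds). Time passes only in rows, so rows that do not move let the fingers close. It gives the time, the measured TCP pose, the force, the opening and the grip force at its end, in the units of the state.
- observe(): the state, without advancing time (a new reading comes with each control period).
- get_image(name): name is "side" or "top" or "wrist"; returns the picture (384x512x3 uint8, red, green, blue); there is no depth.
- camera_params(name): a dict with "intrinsics" (3x3 intrinsics, pixels), "eye" and "rotation" of the camera in the world; the wrist camera has in their place "T_tool_cam" (4x4, takes a point from camera to tool coordinates, whose origin is the TCP and whose axes are the flange's). Camera axes: x right, y down, z forward; pixel columns grow to the right and rows downward; lengths in m; the calibration is good to about 2 mm. A picture is of the moment at which its call begins: read the wrist's pose just before it. camera_params takes no time and is no camera call.
- sign_off(): hands the job in; it is judged then, once.
The state is a dict: "clock": time; "joints": joint angles; "dq": joint speeds; "joint_efforts": joint torques, N m; "position": TCP position; "ee_rot": TCP orientation; "force": force on the tool from outside, world axes, zero at the start; "ft_torque": the same for the moment, N m; "width": opening from 0.0 (shut) to 1.0 (fully open); "gripper_force": force on a finger pad.
Only numpy, scipy, OpenCV 4.12 (cv2) and the standard library are available. Lean on these libraries where they do the work, as an engineer would, in place of code of your own. Each camera call takes 0.05 s, during which the arm holds its last target. There are 200 camera calls.

### The job

Turn the LED panel on the rotary fixture on to its next station: pull up the spring plunger's T-handle, twist it counter-clockwise (seen from above) until it drops into its rest notch and let go, so that it stays retracted by itself. Then push the turntable clockwise by its upright handle until the next hole is under the pin, and lift and twist the plunger back so that its pin drops fully home and locks the turntable. Keep the panel in its nest, and leave the tools and parts lying round the fixture where they are.

Things in the scene. Friction and masses are not known exactly. Their poses are not given: they have to be found in the camera images.
- index_fixture: Rotary indexing fixture fixed to the bench: grey cast base with a round steel turntable (252 mm across, face 40 mm above the bench). Origin on the turntable's axis at bench height, z up. A steel bracket, 160 mm from the axis at 200 degrees counter-clockwise (from above) from the origin's x axis, reaches over the rim (its top 74 mm above the bench) and carries the plunger.
- table_face (a point): Centre of the turntable's face, 40 mm above the bench; turns with it. On the face a white round LED panel (190 mm across, top 69 mm above the bench) lies in a nest of three blocks. In the rim, 113 mm from the centre, six dark steel bushings (26 mm square, 13.5 mm round hole) stand 60 degrees apart; the plunger's pin stands in one of them.
- plunger_handle (a point): Centre of the spring plunger's black T-handle: a level bar 48 mm long, 13 mm thick, 18 mm high on an upright stem; x axis along the bar, z up; it moves with the plunger. At home it is 117 mm above the bench and 113 mm from the turntable's axis. The 17 mm thick stem below the bar is free for about 15 mm, down to a slotted steel sleeve 28 mm across (top 92 mm above the bench).
- plunger_lift (a joint): Height of the plunger in m. 0 = home: its 10 mm round-nosed pin 9 mm deep in a bushing, turntable locked. A spring pushes it down with 6 to 12 N. Standing on the face between holes it reads 0.009. From 0.014 up the cross-pin is clear of the sleeve and the handle can be twisted; resting in the notch it reads 0.0115 and the pin is clear of the turntable. Upper stop 0.022.
- plunger_twist (a joint): Twist of the T-handle in rad, counter-clockwise from above. 0 = over the deep slot (home); 1.047 (60 degrees) = over the rest notch, 2.5 mm deep, into which the cross-pin drops so that the plunger stays up by itself. Stops at -0.12 and 1.17. With the cross-pin in slot or notch it turns only about 0.06 either way.
- turntable (a joint): Turn of the turntable in rad, clockwise from above; 0 at the start (0.015 of play either way while locked). The next hole is under the pin at 1.047 (60 degrees). It turns stiffly (0.16 N m) and stays where it is left. Let down within 0.03 of the hole, the round-nosed pin finds its way in.
- push_handle (a point): Upright round black handle, 19 mm thick, on a lug at the turntable's rim, 146 mm from its axis; the point is on its centre line 75 mm above the bench (handle from 44 to 100 mm, lug's top at 39 mm). It goes round with the turntable; at the start it stands 130 degrees counter-clockwise from the fixture's x axis, and clockwise takes it away from the robot.
- nest_panel: White round LED panel light, 190 mm across, 26 mm thick, lying loose in the nest on the turntable; origin on its axis at its underside, 43 mm above the bench. It rides round with the turntable.
- side_cutters: Diagonal cutters with yellow grips, 133 mm long, 12 mm high, lying on the bench; origin on the bench under the middle. Leave alone.
- driver_brick: White LED driver brick, 113 x 34 x 21 mm, with leads, lying on the bench; origin on the bench near its side. Leave alone.
- screwdriver: Red and black screwdriver, 186 mm long, 21 mm thick, lying on the bench; origin on the bench under the middle. Leave alone.
- blue_bin: Blue open parts bin with clips, the one close beside the fixture (another stands far left), 109 x 149 x 62 mm; origin under its centre. Leave alone.
- solder_spool: Blue solder spool, 52 mm across, 40 mm high; origin on the bench near it. Leave alone.
- tape_black: Roll of black tape, 64 mm across, 18 mm high; origin under its centre. Leave alone.

How it is judged:
On the way, in this order (a step that is already met when the one before it is completed fails the run):
1. the plunger rests in its notch, pulled and twisted, with nothing holding it, and the turntable still stands at its first hole (value of joint plunger_lift between 0.0095 and 0.0135 m and value of joint plunger_twist above 0.9 rad and contact force between the fingers and index_fixture below 0.5 N and value of joint turntable below 0.1 rad), for 0.3 s.
2. the turntable has been turned most of the way to the next hole with the plunger still resting in its notch (value of joint plunger_lift between 0.0095 and 0.0135 m and value of joint plunger_twist above 0.9 rad and value of joint turntable between 0.7 and 1.3 rad), for 0.05 s.
At the end, for the whole second after the job is handed in: The turntable is at rest one hole (60 degrees, within 2) clockwise of its start; the plunger is twisted back (within 8 degrees) and down within 3 mm of fully home, locking it; the panel lies flat in its nest (centred within 6 mm) (value of joint turntable between 1.012 and 1.082 rad and value of joint plunger_lift below 0.003 m and value of joint plunger_twist between -0.15 and 0.15 rad and horizontal distance between nest_panel and table_face below 0.006 m and height (world z) of nest_panel below 0.047 m and angle between nest_panel's own z axis and vertical below 0.04 rad and velocity of joint turntable between -0.02 and 0.02 rad/s); the robot touches nothing.
It fails at once if a tool or part lying round the fixture is moved by more than 20 mm (distance of any of side_cutters, driver_brick, screwdriver, blue_bin, solder_spool, tape_black from where it was at the start of the episode above 0.02 m).
It also fails if it takes over 67 s, if anything falls off the work surface, if the arm or the gripper's body presses on something with over 40 N, if the wrist force passes 120 N, or if a joint passes its speed limit or range.

## Working session

There is one attempt and no reset: what is moved stays moved. The work goes in short steps, Python scripts to look and compute and a shell command to move; the robot and the scene stay as the last step left them, time stands still between calls to the robot, and variables do not carry over. Pictures are saved under pics/ and viewed, at most 10 in all, crops included, and the job is handed in when it is done.

```bash
ls; mkdir -p pics; python3 - <<'E'
from cell import *
import cv2
s=observe(); print({k:s[k] for k in('clock','position','ee_rot','width','force')})
for n in('top','side'):
    cv2.imwrite(f'pics/{n}0.png',cv2.resize(get_image(n)[:,:,::-1],(800,600),interpolation=cv2.INTER_CUBIC))
    p=camera_params(n);print(n,p)
print(camera_params('wrist'))
E
```

```text
pics
{'clock': 0.0, 'position': array([ 0.17122928, -0.60056281,  0.23694988]), 'ee_rot': array([-3.10982842e+00, -4.34705333e-01,  5.64351841e-04]), 'width': 1.0001890323941327, 'force': array([-0.78728815, -0.32466444, -0.30193485])}
top {'intrinsics': array([[455.0757625 ,   0.        , 254.40046144],
       [  0.        , 455.0757625 , 188.20848485],
       [  0.        ,   0.        ,   1.        ]]), 'eye': array([0.287532  , 0.05466648, 1.57942412]), 'rotation': array([-2.11997411,  2.15395295, -0.17433348])}
side {'intrinsics': array([[498.70089391,   0.        , 253.20622834],
       [  0.        , 498.70089391, 194.7287811 ],
       [  0.        ,   0.        ,   1.        ]]), 'eye': array([0.24678223, 1.27992589, 1.1239207 ]), 'rotation': array([-0.29597087,  2.72642985, -1.28550762])}
{'intrinsics': array([[344.07936512,   0.        , 253.02829939],
       [  0.        , 344.07936512, 187.46509727],
       [  0.        ,   0.        ,   1.        ]]), 'T_tool_cam': array([[ 9.97528559e-05, -9.53614704e-01, -3.01029876e-01,
         8.31602033e-02],
       [ 9.99999867e-01,  2.47161637e-04, -4.51596799e-04,
        -8.30957470e-04],
       [ 5.05052385e-04, -3.01029791e-01,  9.53614602e-01,
        -1.47975041e-01],
       [ 0.00000000e+00,  0.00000000e+00,  0.00000000e+00,
         1.00000000e+00]])}
```

View pics/top0.png

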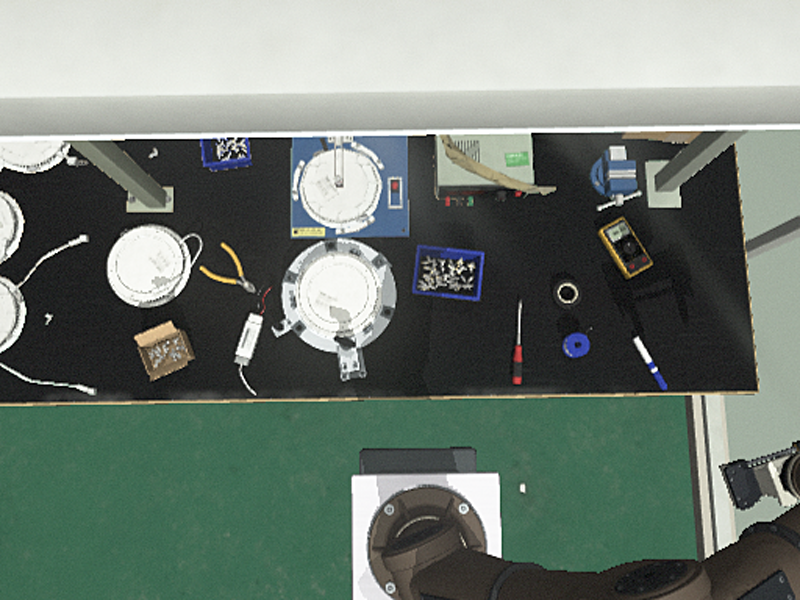

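View pics/side0.png

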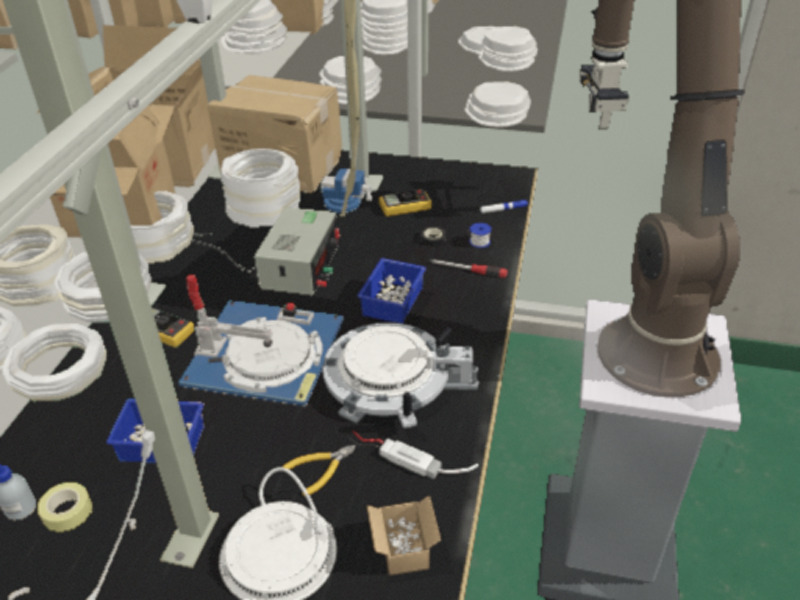

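The top view shows the turntable at about (339,295) with the bracket and plunger at (345,350) on the robot side. The push handle is at about (281,328), the bin at (449,272) and the driver at (248,340). I'll enlarge both views of the fixture.

```bash
python3 - <<'E'
from cell import *
import cv2,numpy as np
a=get_image('top')[140:260,165:285,::-1]; b=get_image('side')[195:285,200:310,::-1]
a=cv2.resize(a,(600,600),interpolation=cv2.INTER_CUBIC)
cv2.imwrite('pics/top1.png',a)
cv2.imwrite('pics/side1.png',cv2.resize(b,(733,600),interpolation=cv2.INTER_CUBIC))
E
cat > h.py <<'E'
import numpy as np
from scipy.spatial.transform import Rotation as R
from cell import *
def ray(n,u,v,z):
    """world point at height z for full-res pixel"""
    p=camera_params(n); M=R.from_rotvec(p['rotation']).as_matrix()
    d=M@np.linalg.inv(p['intrinsics'])@[u,v,1]; e=p['eye']
    return e+d*(z-e[2])/d[2]
def proj(n,P):
    p=camera_params(n); M=R.from_rotvec(p['rotation']).as_matrix()
    c=p['intrinsics']@(M.T@(np.asarray(P)-p['eye'])); return c[:2]/c[2]
E
```

```text
(no output)
```

View pics/top1.png

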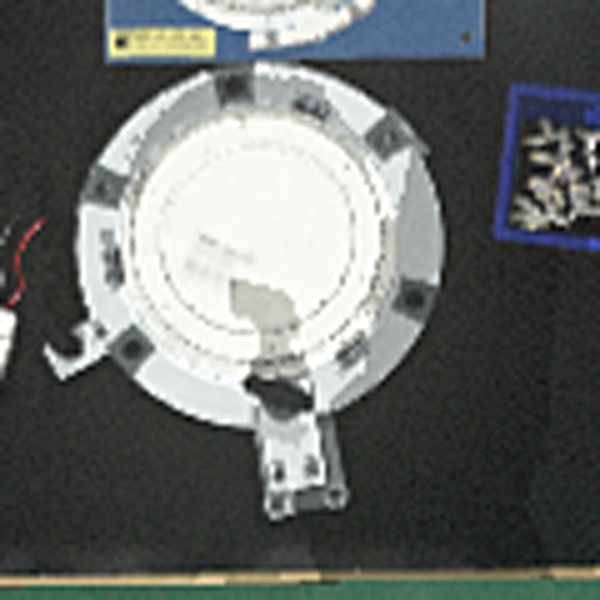

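View pics/side1.png

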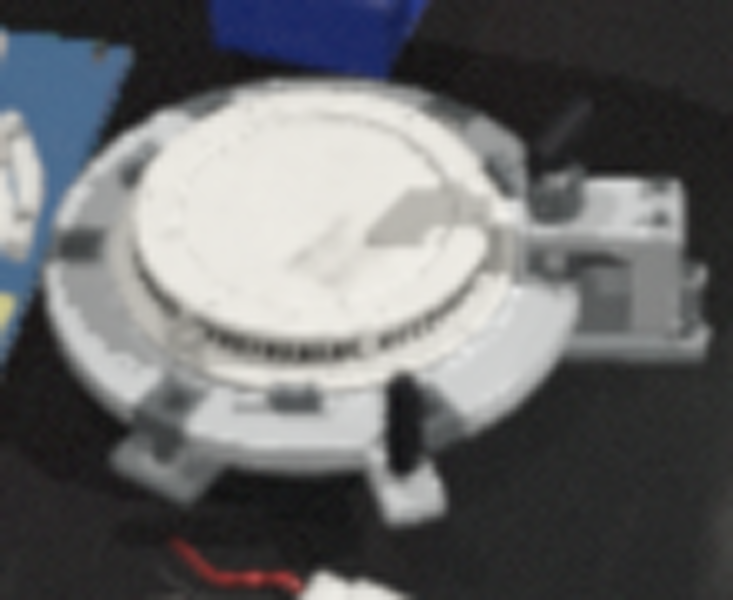

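The top crop shows bushings at (236,87), (388,137), (413,299), (130,348) and (104,187), with the T-bar from about (247,383) to (310,405). In the side crop the push handle stands at (403,425) and the T-handle at about (565,140–210). I'll work out the fixture pose from the bushings and cross-check it.

```bash
python3 - <<'E'
from h import *
import cv2
f=lambda x,y:(165+x/5-.4,140+y/5-.4)
B=np.array([ray('top',*f(x,y),.041)[:2] for x,y in[(236,87),(388,137),(413,299),(130,348),(104,187)]])
# fit: centre + 113mm at angles a0-60k (clockwise from above: order)
from scipy.optimize import least_squares
# in the top image x-world is up: compute angles directly
th=lambda p:p[2]+np.deg2rad(np.array([180,120,60,-60,-120]))
def model(p): return p[:2]+.113*np.c_[np.cos(th(p)),np.sin(th(p))]
best=min((least_squares(lambda p:(model(p)-B).ravel(),[*B[1:5].mean(0),a]) for a in np.arange(-3,3.2,.5)),key=lambda r:r.cost)
p=best.x; print(p,np.degrees(p[2]),'res mm',1e3*best.fun.round(4))
c=p[:2]; pa=p[2]; yaw=pa-np.deg2rad(200)
pl=c+.113*np.array([np.cos(pa),np.sin(pa)]); print('plunger',pl,'fix yaw',np.degrees(yaw)%360)
ha=yaw+np.deg2rad(130); H=c+.146*np.array([np.cos(ha),np.sin(ha)]); print('push',H)
e=[ray('top',*f(*q),.126) for q in[(247,383),(310,405)]]; print('bar ends',e,'mid',(e[0]+e[1])/2,'len',np.linalg.norm(e[0]-e[1]),'ang',np.degrees(np.arctan2(*(e[0]-e[1])[1::-1])))
for n,P in[('plunger',[*pl,.117]),('push',[*H,.075]),('ctr',[*c,.069])]:
    t=proj('top',P); s=proj('side',P)
    print(n,'top crop',(t-[165,140]+.4)*5,'side crop',(s-[200,195]+.4)*6.667)
g=lambda x,y:(200+x/6.667-.4,195+y/6.667-.4)
print('push from side',ray('side',*g(403,425),.072),ray('side',*g(403,378),.1))
for n in('top',):
    print('ee0', R.from_rotvec(observe()['ee_rot']).as_matrix().round(3).tolist())
E
```

```text
[ 0.54158578  0.18174818 -2.98648096] -171.1127544627731 res mm [ 1.9  1.5 -1.7  1.  -0.2 -0.7  0.1 -0.2  0.  -1.4]
plunger [0.42994243 0.16429076] fix yaw 348.88724553722693
push [0.47105501 0.3095817 ]
bar ends [array([0.43669474, 0.18292554, 0.126     ]), array([0.42192995, 0.1426388 , 0.126     ])] mid [0.42931235 0.16278217 0.126     ] len 0.04290711509060457 ang 69.87248950525809
plunger top crop [277.17405929 394.39565618] side crop [553.81533172 135.02878512]
push top crop [ 63.32435555 342.28068028] side crop [397.94662663 414.34527012]
ctr top crop [256.00401944 236.18632492] side crop [308.85968876 204.12586388]
push from side [0.46821699 0.31250174 0.072     ] [0.46813823 0.31155574 0.1       ]
ee0 [[0.962, 0.274, -0.0], [0.274, -0.962, 0.001], [-0.0, -0.001, -1.0]]
```

Plunger is at about (0.430, 0.164) with the bar at about 70°, and the push handle at about (0.470, 0.311). I'll yaw the tool by 54° while rising, then go across.

```bash
python3 -m pendant '[0,0,-0.01,0,0,-0.188,0.06, 0,0,-0.01,0,0,-0.188,0.06, 0,0,-0.01,0,0,-0.188,0.06, 0,0,-0.01,0,0,-0.188,0.06, 0,0,-0.01,0,0,-0.188,0.06]'; python3 -m pendant '[0.052,0.014,0,0,0,0,0.06, 0.052,0.014,0,0,0,0,0.06, 0.052,0.014,0,0,0,0,0.06, 0.052,0.014,0,0,0,0,0.06, 0.052,0.014,0,0,0,0,0.06, 0.052,0.014,0,0,0,0,0.06, 0.052,0.014,0,0,0,0,0.06, 0.052,0.014,0,0,0,0,0.06]'
cat >> h.py <<'E'
def to(x,y,z):
    "remaining shift in tool axes to a world point"
    s=observe(); M=R.from_rotvec(s['ee_rot']).as_matrix(); p=np.array(s['position'])
    print('t',round(s['clock'],2),'pos',p.round(4),'yaw',np.degrees(np.arctan2(M[1,0],M[0,0])).round(1),'zax',M[:,2].round(3),'q',np.round(s['joints'],2),'F',np.round(s['force'],1),'w',round(s['width'],3))
    print('shift',(M.T@(np.array([x,y,z])-p)).round(4))
E
python3 -c "
from h import *; to(.43,.164,.25)"
```

```text
clock: 0.82
position: [0.1713, -0.6009, 0.2879]
ee_rot: [-2.573, -1.801, -0.0]
force: [-0.1, -0.5, -0.3]
width: 0.655
gripper_force: 0.0
clock: 1.82
position: [0.4219, -0.2486, 0.2878]
ee_rot: [2.579, 1.793, -0.0]
force: [0.5, -0.4, -0.0]
width: 0.65
gripper_force: 0.0
t 1.82 pos [ 0.4219 -0.2486  0.2878] yaw 69.6 zax [ 0. -0. -1.] q [ 0.77  0.21 -0.41  1.79  0.09  1.16 -0.03] F [ 0.5 -0.4 -0. ] w 0.65
shift [ 0.3896 -0.1361  0.0377]
```

```bash
python3 -m pendant '[0.0487,-0.017,0.004,0,0,0,0.06, 0.0487,-0.017,0.004,0,0,0,0.06, 0.0487,-0.017,0.004,0,0,0,0.06, 0.0487,-0.017,0.004,0,0,0,0.06, 0.0487,-0.017,0.005,0,0,0,0.06, 0.0487,-0.017,0.005,0,0,0,0.06, 0.0487,-0.017,0.005,0,0,0,0.06, 0.0487,-0.017,0.006,0,0,0,0.06, 0,0,0,0,0,0,0.06]'
cat >> h.py <<'E'
def wpose():
    s=observe(); T=np.eye(4); T[:3,:3]=R.from_rotvec(s['ee_rot']).as_matrix(); T[:3,3]=s['position']
    return T@camera_params('wrist')['T_tool_cam'], camera_params('wrist')['intrinsics']
def wray(T,K,u,v,z):
    d=T[:3,:3]@np.linalg.inv(K)@[u,v,1]; e=T[:3,3]; return e+d*(z-e[2])/d[2]
E
python3 - <<'E'
from h import *
import cv2
to(.43,.164,.15); T,K=wpose(); np.save('T1.npy',T)
cv2.imwrite('pics/w1.png',cv2.resize(get_image('wrist')[:,:,::-1],(800,600),interpolation=cv2.INTER_CUBIC))
for P in([.43,.164,.126],[.471,.31,.1],[.5416,.1817,.069]):
    c=K@(np.linalg.inv(T)@[*P,1])[:3]; print((c[:2]/c[2])*1.5625)
E
```

```text
clock: 2.95
position: [0.4284, 0.1666, 0.2506]
ee_rot: [-2.572, -1.801, -0.001]
force: [-0.4, -1.0, -1.0]
width: 0.656
gripper_force: 0.0
t 2.95 pos [0.4284 0.1666 0.2506] yaw 70.0 zax [-0.001  0.002 -1.   ] q [ 0.13  0.23 -0.73  1.89  0.17  1.08 -1.01] F [-0.4 -1.  -1. ] w 0.656
shift [-0.0021  0.0026  0.1006]
[399.25694509 291.99285512]
[376.61265312 -16.3804904 ]
[563.13253723 176.97781023]
```

View pics/w1.png

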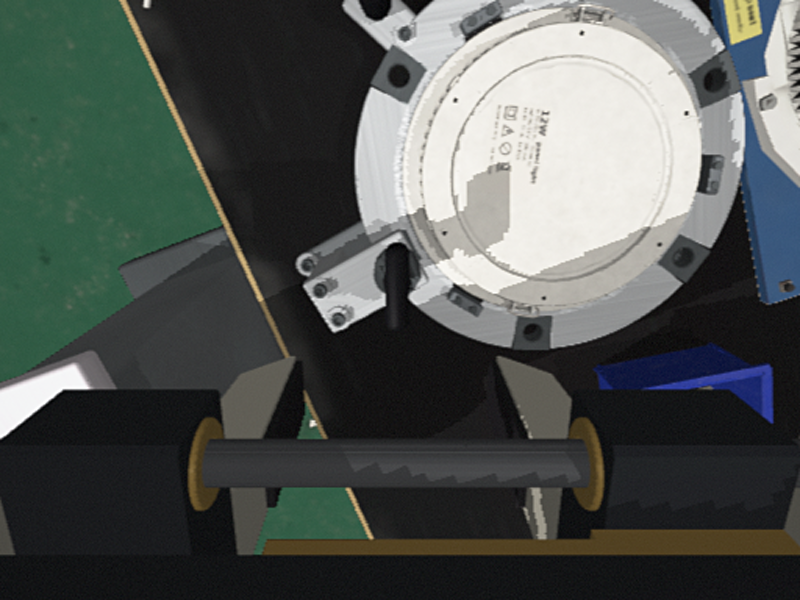

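The wrist view shows the T-bar upright in the picture from (397,243) to (397,328), so it lies along tool x. Push handle's top is at (376,8). Bushing holes are at (398,75), (714,79), (683,257) and (533,331).

```bash
python3 - <<'E'
from h import *
T=np.load('T1.npy'); K=camera_params('wrist')['intrinsics']
f=lambda x,y,z:wray(T,K,(x+.5)/1.5625-.5,(y+.5)/1.5625-.5,z)
a,b=f(397,243,.126),f(397,328,.126); print(a,b,(a+b)/2,np.linalg.norm(a-b)); m=(a+b)/2
print('push',f(376,8,.1))
for q in[(398,75),(714,79),(683,257),(533,331)]: print(f(*q,.041))
c=(f(398,75,.041)+f(683,257,.041))/2; print('centre',c)
d=m[:2]-c[:2]; print(np.hypot(*d),np.degrees(np.arctan2(d[1],d[0])))
to(*m[:2],.109)
E
```

```text
[0.43781969 0.18951938 0.126     ] [0.42181034 0.14537166 0.126     ] [0.42981502 0.16744552 0.126     ] 0.04696083502019868
push [0.46682694 0.30015202 0.1       ]
[0.46838484 0.27163223 0.041     ]
[0.65157518 0.2025767  0.041     ]
[0.61187918 0.09658499 0.041     ]
[0.50107597 0.07923186 0.041     ]
centre [0.54013201 0.18410861 0.041     ]
0.11156835960031895 -171.41055591659065
t 3.0 pos [0.4287 0.1641 0.2504] yaw 69.9 zax [-0.001  0.    -1.   ] q [ 0.13  0.23 -0.73  1.89  0.17  1.08 -1.01] F [ 0.4 -0.2  0.5] w 0.658
shift [ 0.0035 -0.      0.1414]
```

```bash
python3 -m pendant '[0.002,0,0.03,0,0,0,0.05, 0,0,0.03,0,0,0,0.05, 0,0,0.03,0,0,0,0.05, 0,0,0.025,0,0,0,0.05, 0,0,0.015,0,0,0,0.05, 0,0,0.0114,0,0,0,0.05, 0,0,0,0,0,0,0.05]'; python3 -c "
from h import *; to(.43,.165,.109)"; python3 -m pendant '[0,0,0,0,0,0,0.03, 0,0,0,0,0,0,0.02, 0,0,0,0,0,0,0.012,0,0,0,0,0,0,0.0, 0,0,0,0,0,0,0.0, 0,0,0,0,0,0,0.0,0,0,0,0,0,0,0.0]' 50; python3 -c "
from h import *; to(.43,.165,.109)"
```

```text
clock: 3.88
position: [0.43, 0.164, 0.109]
ee_rot: [2.58, 1.793, -0.001]
force: [-0.4, -0.3, -0.0]
width: 0.544
gripper_force: 0.0
t 3.88 pos [0.43  0.164 0.109] yaw 69.6 zax [-0.001 -0.    -1.   ] q [ 0.03  0.42 -0.65  2.07  0.36  0.76 -1.2 ] F [-0.4 -0.3 -0. ] w 0.544
shift [ 0.001  -0.0003  0.    ]
clock: 4.75
position: [0.4288, 0.165, 0.1094]
ee_rot: [-2.578, -1.794, 0.002]
force: [-4.8, 2.5, 4.8]
width: 0.14
gripper_force: 50.0
t 4.75 pos [0.4288 0.165  0.1094] yaw 69.7 zax [-0.002  0.    -1.   ] q [ 0.03  0.42 -0.65  2.07  0.36  0.76 -1.2 ] F [-4.8  2.5  4.8] w 0.14
shift [0.0005 0.0011 0.0004]
```

```bash
python3 -m pendant '[0.0005,-0.001,-0.005,0,0,0,0, 0,0,-0.005,0,0,0,0, 0,0,-0.004,0,0,0,0, 0,0,-0.004,0,0,0,0, 0,0,0,0,0,0,0, 0,0,0,0,0,0,0]' 58; python3 -c "
from h import *; to(.43,.165,.109)
s=observe();print(s['ft_torque'],s['gripper_force'])"
```

```text
clock: 5.5
position: [0.4287, 0.165, 0.127]
ee_rot: [-2.579, -1.793, 0.002]
force: [-3.1, 1.4, -11.5]
width: 0.138
gripper_force: 58.0
t 5.5 pos [0.4287 0.165  0.127 ] yaw 69.6 zax [-0.001 -0.    -1.   ] q [ 0.04  0.39 -0.67  2.06  0.33  0.8  -1.17] F [ -3.1   1.4 -11.5] w 0.138
shift [0.0005 0.0012 0.018 ]
[0.27107959 0.86188085 0.03705553] 57.994926273822784
```

```bash
python3 -m pendant '[0,-0.001,0,0,0,-0.1,0, 0,0,0,0,0,-0.158,0, 0,0,0,0,0,-0.158,0, 0,0,0,0,0,-0.158,0, 0,0,0,0,0,-0.158,0, 0,0,0,0,0,-0.158,0, 0,0,0,0,0,-0.157,0, 0,0,0,0,0,0,0, 0,0,0,0,0,0,0]'; python3 -c "
from h import *; to(.43,.165,.1205)
s=observe();print(s['ft_torque'],s['gripper_force'])"
```

```text
clock: 6.62
position: [0.4277, 0.1649, 0.1268]
ee_rot: [-1.338, -2.841, 0.002]
force: [-6.0, 1.0, -11.0]
width: 0.14
gripper_force: 58.0
t 6.62 pos [0.4277 0.1649 0.1268] yaw 129.6 zax [-0.002 -0.001 -1.   ] q [ 0.23  0.47 -0.93  2.04  0.49  0.87 -0.29] F [ -6.   1. -11.] w 0.14
shift [-0.0014  0.0018  0.0063]
[0.210439   0.90631085 0.00590789] 57.99226462841034
```

```bash
python3 -m pendant '[-0.001,0.001,0.002,0,0,0,0, 0,0,0.002,0,0,0,0, 0,0,0.002,0,0,0,0, 0,0,0.001,0,0,0,0, 0,0,0,0,0,0,0, 0,0,0,0,0,0,0]'; python3 -c "
from h import *; to(.43,.165,.1205)
s=observe();print(s['ft_torque'],s['gripper_force'])"
```

```text
clock: 7.38
position: [0.4281, 0.165, 0.1205]
ee_rot: [-1.337, -2.842, 0.004]
force: [-14.5, -2.2, 5.6]
width: 0.137
gripper_force: 58.0
t 7.38 pos [0.4281 0.165  0.1205] yaw 129.6 zax [-0.002 -0.002 -1.   ] q [ 0.22  0.48 -0.92  2.05  0.51  0.86 -0.3 ] F [-14.5  -2.2   5.6] w 0.137
shift [-0.0012  0.0014  0.    ]
[-0.33661711  2.70547532 -0.0586716 ] 58.002787828445435
```

```bash
python3 -m pendant '[0.0014,-0.0016,-0.0003,0,0,0,0, 0,0,0,0,0,0,0, 0,0,0,0,0,0,0]';  python3 -m pendant '[0,0,0,0,0,0,0.02, 0,0,0,0,0,0,0.03, 0,0,0,0,0,0,0.045, 0,0,0,0,0,0,0.05, 0,0,0,0,0,0,0.05, 0,0,0,0,0,0,0.05]' 20; python3 -c "
from h import *; to(.43,.165,.1205)"
```

```text
clock: 7.75
position: [0.4275, 0.165, 0.1207]
ee_rot: [1.338, 2.842, -0.001]
force: [-6.2, -0.9, -2.5]
width: 0.136
gripper_force: 58.0
clock: 8.5
position: [0.4277, 0.1655, 0.1206]
ee_rot: [1.337, 2.843, 0.0]
force: [0.3, -1.4, 0.2]
width: 0.543
gripper_force: 0.0
t 8.5 pos [0.4277 0.1655 0.1206] yaw 129.6 zax [ 0.  0. -1.] q [ 0.22  0.48 -0.92  2.05  0.51  0.85 -0.3 ] F [ 0.3 -1.4  0.2] w 0.543
shift [-0.0019  0.0015  0.0001]
```

Released. I'll rise and check that the plunger stays up.

```bash
python3 -m pendant '[0,0,-0.01,0,0,0,0.05, 0,0,-0.03,0,0,0,0.05, 0,0,-0.04,0,0,0,0.05, 0,0,-0.04,0,0,0,0.05, 0,0,-0.01,0,0,0,0.05, 0,0,0,0,0,0,0.05]'; python3 - <<'E'
from h import *
import cv2
to(.43,.165,.1205); T,K=wpose(); np.save('T2.npy',T)
w=cv2.resize(get_image('wrist')[:,:,::-1],(512,384))
s=get_image('side')[195:285,200:310,::-1]; s=cv2.resize(s,(288,384*90//90),interpolation=cv2.INTER_CUBIC) if 0 else cv2.resize(s[:60,60:105],(288,384),interpolation=cv2.INTER_CUBIC)
cv2.imwrite('pics/w2.png',np.hstack([w,s]))
E
```

```text
clock: 9.25
position: [0.4278, 0.1654, 0.251]
ee_rot: [1.337, 2.841, 0.001]
force: [0.6, -0.6, -0.6]
width: 0.543
gripper_force: 0.0
t 9.25 pos [0.4278 0.1654 0.251 ] yaw 129.6 zax [ 0.001 -0.    -1.   ] q [ 0.37  0.31 -1.05  1.88  0.3   1.12 -0.1 ] F [ 0.6 -0.6 -0.6] w 0.543
shift [-0.0016  0.0013  0.1305]
```

View pics/w2.png

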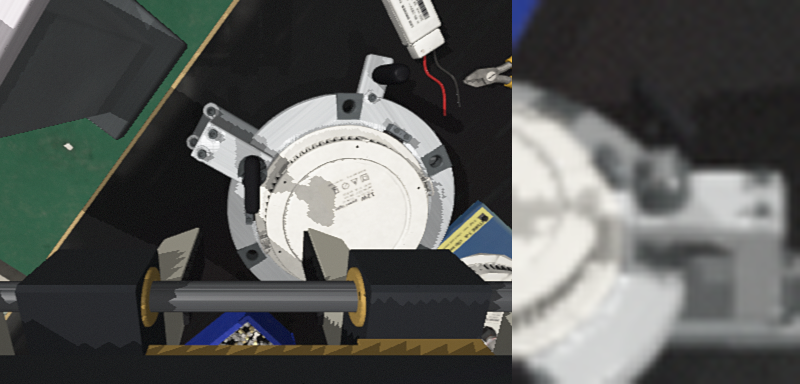

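The left picture shows the T-bar standing at (252,157)–(252,212), still along tool x at the twisted yaw, so the plunger is resting in its notch. The push handle's top is at about (400,74) and its root at about (375,73).

```bash
python3 - <<'E'
from h import *
T=np.load('T2.npy'); K=camera_params('wrist')['intrinsics']
f=lambda x,y,z:wray(T,K,x,y,z)
h=f(400,74,.1); print('push',h, 'bar',(f(252,157,.1375)+f(252,212,.1375))/2)
B=[f(347,105,.041),f(434,160,.041),f(252,254,.041)];print(B); c=(B[1]+B[2])/2
# centre of the bushings 60deg apart & opposite
print('centre est',c)
for c in([.5416,.1817],[.5401,.1841]):
    d=h[:2]-c; print(np.hypot(*d),np.degrees(np.arctan2(d[1],d[0])))
to(.469,.31,.2)
E
```

```text
push [0.46796423 0.30997783 0.1       ] bar [0.42759146 0.16702776 0.1375    ]
[array([0.4666168 , 0.27096943, 0.041     ]), array([0.57811122, 0.28904269, 0.041     ]), array([0.49985579, 0.07931303, 0.041     ])]
centre est [0.5389835  0.18417786 0.041     ]
0.1479102005710722 119.8572676192598
0.14508203388123478 119.8153729698103
t 9.35 pos [0.4271 0.1649 0.2497] yaw 129.6 zax [-0.001 -0.001 -1.   ] q [ 0.37  0.32 -1.05  1.88  0.3   1.12 -0.1 ] F [-0.2 -0.1 -0.3] w 0.545
shift [0.0851 0.1248 0.0495]
```

```bash
python3 -m pendant '[0,0,0,0,0,0.185,0.05, 0.0357,0.0356,0,0,0,0,0.05, 0.0357,0.0356,0,0,0,0,0.05, 0.0357,0.0356,0,0,0,0,0.05, 0,0,0,0,0,0,0.05]';  python3 -c "
from h import *; to(.469,.3107,.082)"
```

```text
clock: 9.98
position: [0.4677, 0.3149, 0.2488]
ee_rot: [-1.585, -2.708, 0.001]
force: [-1.0, -0.6, -0.9]
width: 0.545
gripper_force: 0.0
t 9.97 pos [0.4677 0.3149 0.2488] yaw 119.3 zax [-0.003  0.002 -1.   ] q [-0.04  0.49 -0.94  1.65  0.41  1.21 -0.55] F [-1.  -0.6 -0.9] w 0.545
shift [-0.0048 -0.0006  0.1668]
```

```bash
python3 -m pendant '[0,0,0.03,0,0,0,0.05, 0,0,0.04,0,0,0,0.05, 0,0,0.04,0,0,0,0.05, 0,0,0.03,0,0,0,0.05, 0,0,0.02,0,0,0,0.05, 0,0,0.007,0,0,0,0.05, 0,0,0,0,0,0,0.05]';  python3 -c "
from h import *; to(.469,.3107,.082)"; python3 -m pendant '[0,0,0,0,0,0,0.03, 0,0,0,0,0,0,0.01, 0,0,0,0,0,0,0.0, 0,0,0,0,0,0,0, 0,0,0,0,0,0,0]' 5;  python3 -c "
from h import *; to(.469,.3107,.082)"
```

```text
clock: 10.85
position: [0.4691, 0.3109, 0.0837]
ee_rot: [-1.594, -2.707, 0.0]
force: [0.5, -0.2, -0.4]
width: 0.545
gripper_force: 0.0
t 10.85 pos [0.4691 0.3109 0.0837] yaw 119.0 zax [-0. -0. -1.] q [-0.12  0.66 -0.82  1.84  0.6   0.91 -0.71] F [ 0.5 -0.2 -0.4] w 0.545
shift [-0.0002 -0.0002  0.0017]
clock: 11.48
position: [0.4691, 0.3109, 0.0838]
ee_rot: [1.594, 2.707, -0.0]
force: [-1.0, -0.8, 3.2]
width: 0.202
gripper_force: 5.0
t 11.47 pos [0.4691 0.3109 0.0838] yaw 119.0 zax [ 0. -0. -1.] q [-0.12  0.66 -0.82  1.84  0.6   0.91 -0.71] F [-1.  -0.8  3.2] w 0.202
shift [-0.0002 -0.0002  0.0018]
```

```bash
python3 -m pendant '[-0.0006,0.0127,0,0,0,0.0873,0, -0.0006,0.0127,0,0,0,0.0873,0, -0.0006,0.0127,0,0,0,0.0873,0, -0.0006,0.0127,0,0,0,0.0873,0, -0.0006,0.0127,0,0,0,0.0873,0, -0.0006,0.0127,0,0,0,0.0873,0, 0,0,0,0,0,0,0]';  python3 -c "
from h import *; to(.5395+.146*np.cos(np.radians(59)),.183+.146*np.sin(np.radians(59)),.0838)"
```

```text
clock: 12.35
position: [0.5435, 0.3289, 0.0838]
ee_rot: [2.241, 2.201, 0.002]
force: [1.0, -0.3, 3.9]
width: 0.197
gripper_force: 5.0
t 12.35 pos [0.5435 0.3289 0.0838] yaw 89.0 zax [ 0.001  0.    -1.   ] q [-0.2   0.7  -0.66  1.67  0.51  0.95 -1.07] F [ 1.  -0.3  3.9] w 0.197
shift [-0.0195  0.0716  0.    ]
```

```bash
python3 -m pendant '[-0.0006,0.0127,0,0,0,0.0873,0, -0.0006,0.0127,0,0,0,0.0873,0, -0.0006,0.0127,0,0,0,0.0873,0, -0.0006,0.0127,0,0,0,0.0873,0, -0.0006,0.0127,0,0,0,0.0873,0, -0.0006,0.0127,0,0,0,0.0873,0, 0,0,0,0,0,0,0, 0,0,0,0,0,0,0]';  python3 -c "
from h import *; to(.5395+.146*np.cos(np.radians(59)),.183+.146*np.sin(np.radians(59)),.0838)
s=observe()['position']; print(np.degrees(np.arctan2(s[1]-.183,s[0]-.5395)))"
```

```text
clock: 13.35
position: [0.6142, 0.3084, 0.0838]
ee_rot: [-2.732, -1.551, -0.0]
force: [1.0, 0.3, 2.3]
width: 0.197
gripper_force: 5.0
t 13.35 pos [0.6142 0.3084 0.0838] yaw 59.2 zax [ 0.  0. -1.] q [-0.23  0.74 -0.52  1.53  0.42  0.99 -1.41] F [1.  0.3 2.3] w 0.197
shift [ 0.0001  0.0005 -0.    ]
59.19316826806776
```

```bash
python3 -m pendant '[0,0.0007,0,0,0,0,0, 0,0,0,0,0,0,0, 0,0,0,0,0,0,0.03, 0,0,0,0,0,0,0.05, 0,0,0,0,0,0,0.05, 0,0,-0.02,0,0,0,0.05, 0,0,-0.05,0,0,0,0.05, 0,0,-0.05,0,0,0,0.05, 0,0,-0.05,0,0,0,0.05, 0,0,0,0,0,0,0.05]';  python3 -c "
from h import *; to(.4278,.1654,.25)"
```

```text
clock: 14.6
position: [0.6169, 0.3095, 0.2604]
ee_rot: [-2.734, -1.547, -0.015]
force: [0.6, 0.5, -1.9]
width: 0.54
gripper_force: 0.0
t 14.6 pos [0.6169 0.3095 0.2604] yaw 59.0 zax [ 0.008  0.005 -1.   ] q [-0.21  0.59 -0.58  1.33  0.32  1.3  -1.33] F [ 0.6  0.5 -1.9] w 0.54
shift [-0.221  -0.0879  0.0081]
```

```bash
python3 -m pendant '[-0.0553,-0.022,0,0,0,0,0.05, -0.0553,-0.022,0,0,0,0,0.05, -0.0553,-0.022,0,0,0,0,0.05, -0.0553,-0.022,0,0,0,0,0.05]'; python3 -m pendant '[0,0,0,0,0,-0.176,0.05, 0,0,0,0,0,-0.176,0.05, 0,0,0,0,0,-0.176,0.05, 0,0,0,0,0,-0.176,0.05, 0,0,0,0,0,-0.176,0.05, 0,0,0,0,0,-0.176,0.05, 0,0,0,0,0,-0.176,0.05, 0,0,0,0,0,0,0.05, 0,0,0,0,0,0,0.05]'; python3 - <<'E'
from h import *
import cv2
to(.4278,.1654,.1206); T,K=wpose(); np.save('T3.npy',T)
cv2.imwrite('pics/w3.png',cv2.resize(get_image('wrist')[:,:,::-1],(800,600),interpolation=cv2.INTER_CUBIC))
E
```

```text
clock: 15.1
position: [0.4242, 0.162, 0.2537]
ee_rot: [2.734, 1.546, -0.0]
force: [-0.3, -0.2, -0.2]
width: 0.544
gripper_force: 0.0
clock: 16.23
position: [0.4259, 0.1632, 0.2538]
ee_rot: [1.344, 2.84, -0.0]
force: [-0.4, -0.4, 0.1]
width: 0.546
gripper_force: 0.0
t 16.23 pos [0.4259 0.1632 0.2538] yaw 129.4 zax [ 0. -0. -1.] q [ 0.26  0.26 -0.89  1.89  0.22  1.1  -0.02] F [-0.4 -0.4  0.1] w 0.546
shift [0.0005 0.0029 0.1332]
```

View pics/w3.png

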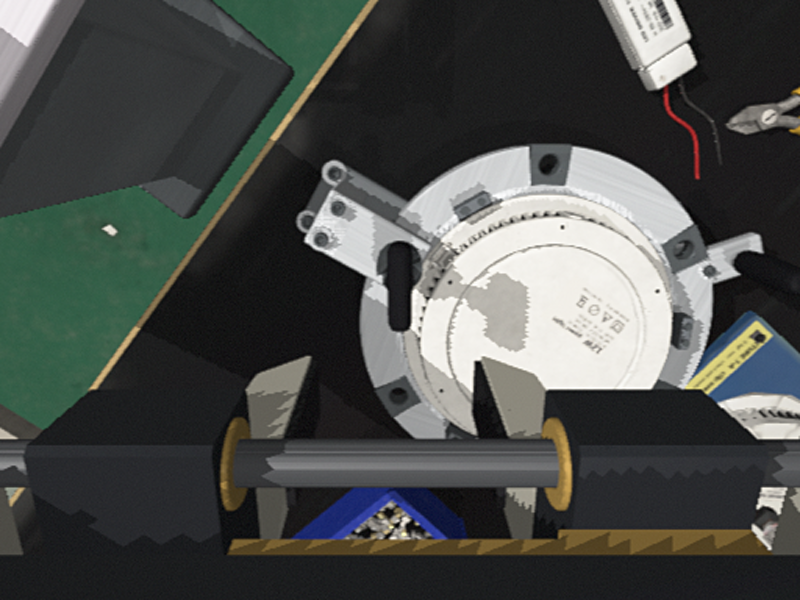

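The wrist view shows the bar at (400,242)–(400,330), still twisted. The table is turned: bushings are at (549,163), (684,249) and (398,395), and the panel is in its nest. I'll check the station angle.

```bash
python3 - <<'E'
from h import *
T=np.load('T3.npy'); K=camera_params('wrist')['intrinsics']
f=lambda x,y,z:wray(T,K,(x+.5)/1.5625-.5,(y+.5)/1.5625-.5,z)
B=[f(549,163,.041),f(684,249,.041),f(398,395,.041)]
A=[[.4666,.2710],[.5781,.2890],[.49986,.0793]]
for a,b in zip(A,B): print(b.round(4),(b[:2]-a).round(4))
for u,v in((0,1),(1,2),(0,2)):
    d=np.array(A[v])-A[u]; e=(B[v]-B[u])[:2]; print(np.degrees(np.arctan2(d[1],d[0])-np.arctan2(e[1],e[0])))
print('bar',(f(400,242,.1375)+f(400,330,.1375))/2)
E
```

```text
[0.4683 0.2723 0.041 ] [0.0017 0.0013]
[0.5802 0.2897 0.041 ] [0.0021 0.0007]
[0.4994 0.079  0.041 ] [-0.0004 -0.0003]
0.31335881601660587
0.5174216527710115
0.6918409443612694
bar [0.4276035  0.16718603 0.1375    ]
```

```bash
python3 -m pendant '[0.0005,0.002,0.03,0,0,0,0.05, 0,0,0.03,0,0,0,0.05, 0,0,0.03,0,0,0,0.05, 0,0,0.025,0,0,0,0.05, 0,0,0.012,0,0,0,0.05, 0,0,0.0062,0,0,0,0.05, 0,0,0,0,0,0,0.05]'; python3 -c "
from h import *; to(.4278,.1654,.1206)"; python3 -m pendant '[0,0,0,0,0,0,0.03, 0,0,0,0,0,0,0.02, 0,0,0,0,0,0,0.012,0,0,0,0,0,0,0.0, 0,0,0,0,0,0,0.0, 0,0,0,0,0,0,0.0,0,0,0,0,0,0,0.0]' 55; python3 -c "
from h import *; to(.4278,.1654,.1206)"
```

```text
clock: 17.15
position: [0.4274, 0.1651, 0.1207]
ee_rot: [1.339, 2.842, 0.0]
force: [-0.7, 0.1, -0.8]
width: 0.546
gripper_force: 0.0
t 17.15 pos [0.4274 0.1651 0.1207] yaw 129.6 zax [ 0.  0. -1.] q [ 0.13  0.43 -0.79  2.06  0.42  0.81 -0.22] F [-0.7  0.1 -0.8] w 0.546
shift [-0.      0.0005  0.0001]
clock: 18.02
position: [0.4273, 0.165, 0.1205]
ee_rot: [1.338, 2.842, 0.0]
force: [0.5, 0.5, 1.6]
width: 0.139
gripper_force: 55.0
t 18.02 pos [0.4273 0.165  0.1205] yaw 129.6 zax [ 0.  0. -1.] q [ 0.13  0.43 -0.79  2.06  0.42  0.81 -0.22] F [0.5 0.5 1.6] w 0.139
shift [ 0.      0.0006 -0.0001]
```

Well centred. Lift 6 mm and twist back 60° clockwise.

```bash
python3 -m pendant '[0,0,-0.003,0,0,0,0, 0,0,-0.0035,0,0,0,0, 0,0,0,0,0,0,0]' 58; python3 -m pendant '[0,0,0,0,0,0.1,0, 0,0,0,0,0,0.158,0, 0,0,0,0,0,0.158,0, 0,0,0,0,0,0.158,0, 0,0,0,0,0,0.158,0, 0,0,0,0,0,0.158,0, 0,0,0,0,0,0.157,0, 0,0,0,0,0,0,0, 0,0,0,0,0,0,0]'; python3 -c "
from h import *; to(.4288,.165,.1094)
s=observe();print(s['ft_torque'],s['gripper_force'])"
```

```text
clock: 18.4
position: [0.4271, 0.1648, 0.1268]
ee_rot: [-1.338, -2.842, 0.0]
force: [1.9, 2.0, -11.4]
width: 0.136
gripper_force: 58.0
clock: 19.52
position: [0.4279, 0.165, 0.1269]
ee_rot: [2.58, 1.792, 0.002]
force: [5.0, 0.8, -11.4]
width: 0.134
gripper_force: 58.0
t 19.52 pos [0.4279 0.165  0.1269] yaw 69.6 zax [ 0.001  0.    -1.   ] q [-0.05  0.36 -0.54  2.07  0.26  0.78 -1.11] F [  5.    0.8 -11.4] w 0.134
shift [0.0003 0.0008 0.0175]
[ 0.1169274  -1.30517552  0.03854274] 57.995250821113586
```

```bash
python3 -m pendant '[0.0003,0.0008,0.004,0,0,0,0, 0,0,0.004,0,0,0,0, 0,0,0.004,0,0,0,0, 0,0,0.003,0,0,0,0, 0,0,0.0025,0,0,0,0, 0,0,0,0,0,0,0, 0,0,0,0,0,0,0]'; python3 -c "
from h import *; to(.4288,.165,.1094)
s=observe();print(s['ft_torque'],s['gripper_force'])"
```

```text
clock: 20.4
position: [0.4281, 0.165, 0.1095]
ee_rot: [2.58, 1.793, 0.0]
force: [2.5, 1.9, -7.4]
width: 0.138
gripper_force: 58.0
t 20.4 pos [0.4281 0.165  0.1095] yaw 69.6 zax [ 0.  0. -1.] q [-0.07  0.39 -0.53  2.08  0.29  0.74 -1.13] F [ 2.5  1.9 -7.4] w 0.138
shift [0.0003 0.0006 0.0001]
[ 0.27736113 -0.77858604  0.05306904] 57.99677699804306
```

It went to home height without resistance. Next: release, rise and check.

```bash
python3 -m pendant '[0,0,0.0005,0,0,0,0, 0,0,0,0,0,0,0.02, 0,0,0,0,0,0,0.03, 0,0,0,0,0,0,0.05, 0,0,0,0,0,0,0.05, 0,0,0,0,0,0,0.05]' 20; python3 -m pendant '[0,0,-0.02,0,0,0,0.05, 0,0,-0.04,0,0,0,0.05, 0,0,-0.04,0,0,0,0.05, 0,0,-0.04,0,0,0,0.05, 0,0,0,0,0,0,0.05, 0,0,0,0,0,0,0.05]'; python3 - <<'E'
from h import *
import cv2
to(.4278,.1654,.1206); T,K=wpose()
cv2.imwrite('pics/w4.png',cv2.resize(get_image('wrist')[:240,:,::-1],(800,375),interpolation=cv2.INTER_CUBIC))
for z in(.126,.135,.140):
    d=np.array([np.cos(np.radians(69.6)),np.sin(np.radians(69.6))])*.024
    for sg in(1,-1):
        c=K@(np.linalg.inv(T)@[.4285+sg*d[0],.166+sg*d[1],z,1])[:3]; print(z,(c[:2]/c[2])*1.5625)
E
```

```text
clock: 21.15
position: [0.428, 0.1649, 0.1089]
ee_rot: [2.58, 1.793, -0.0]
force: [-0.1, -0.3, 0.2]
width: 0.537
gripper_force: 0.0
clock: 21.9
position: [0.4278, 0.1646, 0.2484]
ee_rot: [2.58, 1.792, -0.001]
force: [0.4, -0.0, -0.3]
width: 0.544
gripper_force: 0.0
t 21.9 pos [0.4278 0.1646 0.2484] yaw 69.6 zax [-0. -0. -1.] q [ 0.02  0.21 -0.59  1.91  0.13  1.06 -0.98] F [ 0.4 -0.  -0.3] w 0.544
shift [ 0.0008 -0.0002  0.1278]
0.126 [394.74821385 241.5497509 ]
0.126 [394.79774994 329.05660406]
0.135 [394.73018912 245.36763168]
0.135 [394.78216537 335.3493579 ]
0.14 [394.71966492 247.59680105]
0.14 [394.77308902 339.0142138 ]
```

View pics/w4.png

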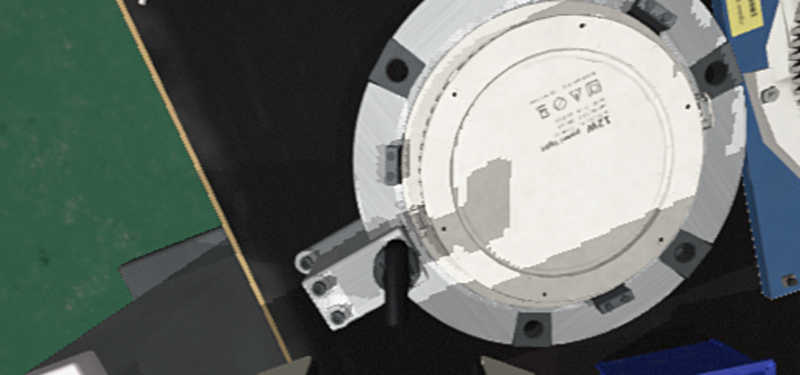

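The bar at (397,240)–(397,326) matches the home height and home yaw. The bushings sit back on the original pattern and the panel is in its nest.

```bash
python3 -c "
from cell import sign_off; print(sign_off())"
```

```text
the job is handed in; nothing more can be done
None
```

The job is handed in after about 22 s of the 67 s: the turntable was turned one station clockwise, the last wrist picture shows the T-handle back at home height and twist with the panel in its nest, and the robot is clear. The judge's result was not shown.

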